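# Set the domed stake in the bench holder and clamp it

### The arm

A 6-joint arm with a two-finger parallel gripper is mounted at the origin on the work surface. World frame = base frame: x ahead of the robot, y to its left, z up, the work surface at z = 0. Lengths are in m, angles in degrees, forces in N, time in s.
With the tool pointing down it reaches from about 0.275 to 0.85 m from the base axis. Payload 5.2 kg.
Tool frame: the origin (TCP) lies at the very end of the fingers, on their centre line; the grasp point (between the pads) lies 19 mm behind it; z points along the fingers, y is the line along which they close (so a half turn about z gives the same grasp; the last joint's range is limited). The gripper opens to 85 mm and grips with 20 to 120 N. Pads are 22 mm wide; open, the fingers measure 114 mm over their backs; the gripper's body (76 mm by 85 mm) begins 54 mm behind the grasp point. The pads swing forward as they close: fully open they stand 13 mm farther back than shut.
Start: joints at [53.411, 14.817, 87.949, -0, 77.235, -11.62], TCP at [0.232, 0.499, 0.201] pointing down, gripper open.
Joint ranges: [-179.93, 179.93], [-52.35, 119.4], [10.71, 147.94], [-69.91, 249.91], [12.55, 155.21], [-178.61, 178.61]. Speed limits (degrees/s): [147.25, 147.25, 180, 180, 180, 180].

### API

Orientations are given as a 3x3 rotation matrix whose columns are the frame's x, y, z axes.
In Python, from plant import ctrl gives the robot as it stands.
- The arm moves only by the tool nudge_tcp, called after "Emit:" by a JSON object that holds its "fn" and its "kwargs". Schema: {"type":"object","properties":{"plan":{"type":"array","items":{"type":"number"},"minItems":6,"maxItems":60},"aperture":{"type":"number"},"grip_force":{"type":"number"},"only":{"type":"string"},"quiet":{"type":"boolean"},"lines":{"type":"string"}},"required":["plan"],"additionalProperties":false}. plan is one flat list of numbers that holds 1 to 10 rows one after another, with no inner brackets; each row has 6 numbers: dx, dy, dz in m, then a rotation vector rx, ry, rz in degrees; each row shifts and turns the commanded pose from where the row before left it, along the tool's axes as they then stand; what a row does not reach is not made up. A row lasts 1/8 s, in which the tool goes at most 0.0625 m and 10.7 degrees, less where a joint would pass 70% of its speed; a pose out of reach is approached as far as the arm can. aperture is the finger opening in m, set as the call begins (left out keeps the last). The fingers move at their own pace and stop on an object; grip_force is the grip in N (left out, the last holds). Time passes only in rows, so rows that do not move let the fingers close. The tool returns the time, the measured TCP pose, the force, the opening and the grip force at its end. only (a regular expression) keeps the lines of the reply that match it, lines (a string "A,B") keeps lines A to B, and quiet returns only ok. Input that does not fit is refused with a message, and nothing moves.
- ctrl.read_state(): the state, without advancing time (a new reading comes with each control period).
- ctrl.capture(name): name is "scene" or "top" or "wrist"; returns the picture (480x640x3 uint8, red, green, blue); there is no depth.
- ctrl.camera_info(name): a dict with "intrinsics" (3x3 intrinsics, pixels), "k1" (the pictures are not rectified: a ray, as slopes to the right and down, at radius r is drawn at 1 + k1 r^2 times it, then the intrinsics apply), "rvec" (rotation vector, rad) and "tvec" (3), from world to camera coordinates, as OpenCV has them. Camera axes: x right, y down, z forward; pixel columns grow to the right and rows downward; lengths in m; the calibration is good to about 2 mm. A picture is of the moment at which its call begins: read the wrist's pose just before it. camera_info takes no time and is no camera call; for the wrist camera it gives the pose at the moment of the call.
- ctrl.hand_in(): hands the job in; it is judged then, once.
The state is a dict: "clock": time; "q": joint angles; "dq": joint speeds; "joint_efforts": joint torques, N m; "ee_pos": TCP position; "ee_rot": TCP orientation; "contact_force": force on the tool from outside, world axes, zero at the start; "torque": the same for the moment, N m; "gripper_width": finger opening in m; "grip_force": force on a finger pad.
Only numpy, scipy, OpenCV 4.12 (cv2) and the standard library are available. Lean on these libraries where they do the work, as an engineer would, in place of code of your own. Each camera call takes 0.05 s, during which the arm holds its last target. There are 200 camera calls.

### The job

Set up the domed stake for work: undo the clamp lever on the bench holder (nobody marked which way its thread goes: feel for it), push the stake's shank down the bore until it stands fully home on the bottom, then turn the lever back until the screw bites firmly on the shank. Leave the other stakes in their block and the loupe and the hammer where they are.

Things in the scene. Friction and masses are not known exactly. Their poses are not given: they have to be found in the camera images.
- stake_dome: the stake to set: steel, 126 mm tall, about 0.25 kg. Thin shank, 9 mm diameter, from its hemispherical foot up to 90 mm; head: flare 90 to 98 mm, cylinder of 34 mm diameter 98 to 114 mm, mushroom dome to 126 mm. Stands foot down in any one of the block's holes. Origin: lowest point of the foot, z up along the shank
- stake_flat: same steel stake but with a flat-topped cylindrical head, 116 mm tall, 34 mm diameter; in another hole of the block, to be left there. Origin as above
- stake_cone: same steel stake but with a pointed conical head, 134 mm tall, 34 mm diameter; in another hole of the block, to be left there. Origin as above
- block: fixed brown wooden block, 75 (x) x 205 (y) x 50 mm tall; three holes in a row, at y = -65, 0 and 65 mm, 10.5 mm wide and 40 mm deep: the stakes stand loosely in them, their feet 10 mm above the bench. Origin: centre of its underside
- holder: fixed blue cast holder: flange 110 (x) x 96 (y) x 12 mm, on it an upright block 44 x 44 mm, top at 85 mm, with the bore down its middle; clamp screw and lever on its -y side. In the bore, 45 mm above the bench, a spring plunger rubs on the shank: passing it takes some 3 to 12 N, the stake does not drop in by its own weight. Origin: centre of the flange's underside
- bore_mouth (a point): centre of the bore's mouth, on the block's top face, 85 mm above the bench. The bore is 10.5 mm wide and vertical
- bore_floor (a point): centre of the bore's flat bottom, 65 mm below the mouth, 20 mm above the bench: the stake's foot stands here when home (the head's flare then begins 25 mm above the block's top)
- screw: inner end of the clamp screw, a steel pad 7 mm wide, 19 mm tall, entering the bore from the holder's -y side, 58 mm above the bench. As found (lever upright) no shank can pass it. Origin: on the bore axis while the lever is upright; it shifts to the holder's -y by up to 7.5 mm as it backs off
- lever_axis (a point): centre of the lever's pivot: 58 mm to the holder's -y from the bore axis, 58 mm above the bench. The lever swings about the holder's y axis, in an upright plane parallel to the holder's x
- knob (a point): centre of the lever's black barrel knob: 22 mm diameter, 24 mm long, its flat ends facing the holder's +y and -y; 85 mm from lever_axis on an 8 mm steel bar; nothing else is within 30 mm of it. Pinched by its flat ends it can turn between the fingers as the lever swings
- lever (a joint): angle of the clamp lever (rad). 0 = upright, as found, screwed in; positive = knob towards the holder's +x. It goes only to +1.25 or only to -1.25, by the thread. A shank passes beyond 0.95 (open it past 1.1). With the shank home the screw meets it on the way back at about 0.9; from there the push rises: at 10 N along the knob's arc (near 0.6) it is firmly clamped
- loupe: black eye loupe, 40 mm wide, 36 mm tall, standing on the bench as a bystander. Origin: centre of its underside
- mallet: small hammer, 220 mm long, lying on the bench as a bystander. Its handle lies along its x axis
- handle: the clamp lever itself: 8 mm steel bar with barrel knob. The thread is right- or left-handed, differently from start to start. The free way takes about 6 N along the arc at the knob and the lever stays where it is left; the other way it stops hard within 0.1 rad. After clamping it springs back by about 0.1 rad and still holds. Origin: at lever_axis; z points along the bar to the knob

How it is judged:
By the outcome, as a careful person would: the job done as asked, in the order asked, and still so for the second after the job is handed in, with the robot touching nothing.
It also fails if it takes over 69 s, if anything falls off the work surface, if the arm or the gripper's body presses on something with over 40 N, if the wrist force passes 120 N, or if a joint passes its speed limit or range.

## Working session

There is one attempt and no reset: what is moved stays moved. The work goes in short steps, Python scripts to look and compute and a tool call to move; the robot and the scene stay as the last step left them, time stands still between calls to the robot, and variables do not carry over. Pictures are saved under pics/ and viewed, at most 10 in all, crops included, and the job is handed in when it is done.

```bash
ls; mkdir -p pics; python3 - <<'E'
from plant import ctrl
import cv2
for n in ("scene","top"):
    cv2.imwrite(f"pics/{n}0.png",cv2.cvtColor(ctrl.capture(n),cv2.COLOR_RGB2BGR)); print(n,ctrl.camera_info(n))
s=ctrl.read_state();print(s)
E
```

```text
pics
plant.py
scene {'intrinsics': array([[576.23726929,   0.        , 323.04199662],
       [  0.        , 576.23726929, 236.5278945 ],
       [  0.        ,   0.        ,   1.        ]]), 'k1': -0.09141427091211884, 'rvec': array([ 0.72791272,  2.56241265, -1.1771084 ]), 'tvec': array([ 0.44658468, -0.11654479,  1.18201649])}
top {'intrinsics': array([[547.1168326 ,   0.        , 318.19007831],
       [  0.        , 547.1168326 , 237.4607797 ],
       [  0.        ,   0.        ,   1.        ]]), 'k1': -0.12496029266930371, 'rvec': array([ 2.15816037, -2.09819394,  0.20163374]), 'tvec': array([0.05454014, 0.56005727, 1.03036859])}
{'clock': 0.1, 'q': array([ 5.34110989e+01,  1.48559700e+01,  8.80043837e+01, -1.15988277e-03,
        7.72337288e+01, -1.16180502e+01]), 'dq': array([-0.01439928, -0.22100681, -0.18270102, -0.00850905,  0.04921783,
        0.04197273]), 'joint_efforts': array([ 1.04255410e-03, -4.46970177e+01, -2.91246343e+01, -4.08172409e-04,
        6.39401871e-03,  1.32158529e-06]), 'ee_pos': array([0.23184639, 0.49817949, 0.20045249]), 'ee_rot': array([[-9.06524422e-01,  4.22152278e-01, -9.62923200e-04],
       [ 4.22153261e-01,  9.06523499e-01, -1.33022460e-03],
       [ 3.11355162e-04, -1.61238226e-03, -9.99998652e-01]]), 'contact_force': array([ 0.634099  , -0.62352473,  0.04608358]), 'torque': array([0.00964742, 0.06536524, 0.08429839]), 'grip_force': 0.0, 'gripper_width': 0.08552022347172877}
```
View pics/scene0.png

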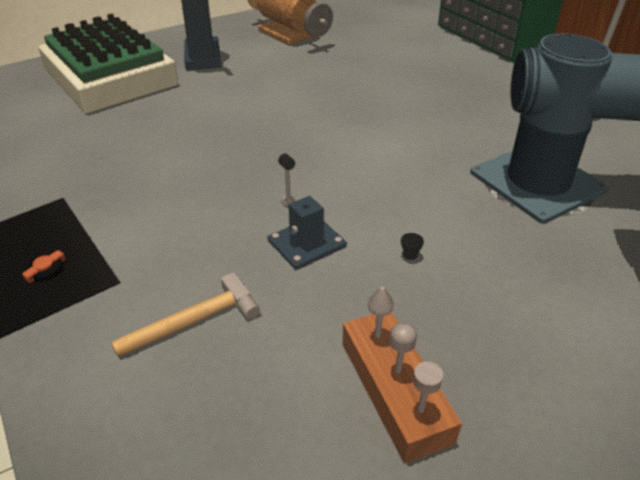

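View pics/top0.png

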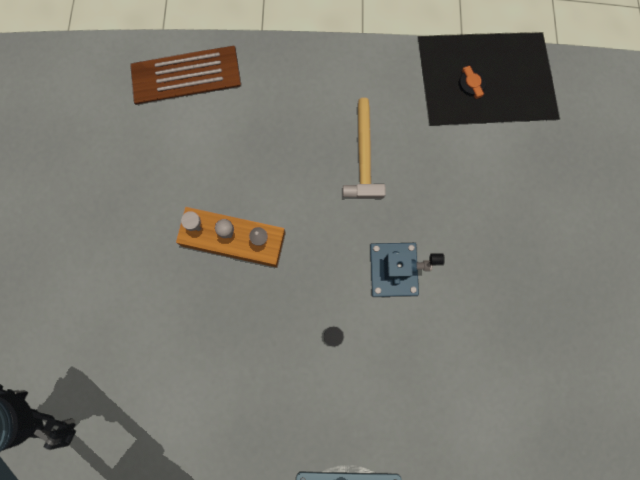

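The scene view shows the dome in the middle hole at about (403,337), the holder top at (306,207) and the knob at (287,161). In the top view the dome is at (224,229), the bore at (400,265) and the knob at (437,259). I'll enlarge these to get precise pixels.

```bash
python3 - <<'E'
import cv2,numpy as np
s=cv2.imread("pics/scene0.png");t=cv2.imread("pics/top0.png")
def c(im,x,y,w,h): return cv2.resize(im[y:y+h,x:x+w],(400,300),interpolation=cv2.INTER_CUBIC)
o=np.vstack([np.hstack([c(s,260,145,100,75),c(s,350,290,100,75)]),np.hstack([c(t,360,230,100,75),c(t,180,200,100,75)])])
cv2.imwrite("pics/crop1.png",o)
E
```

View pics/crop1.png

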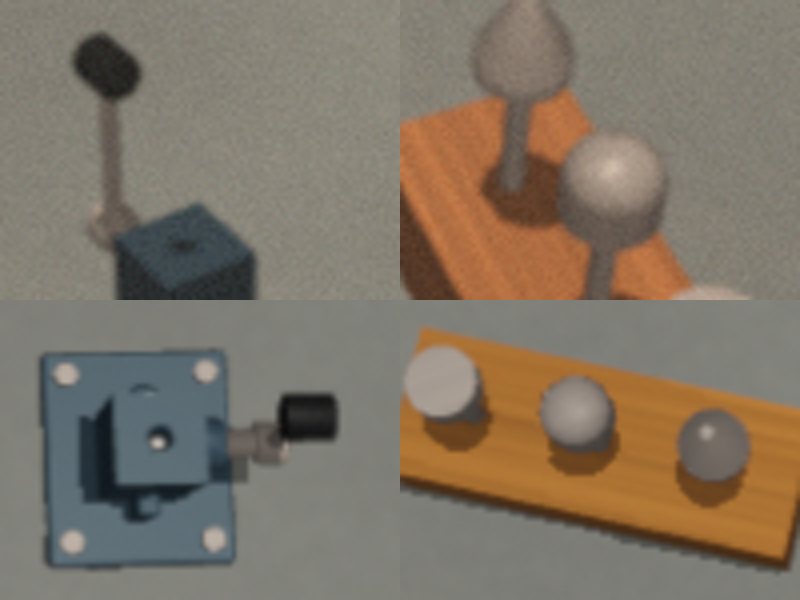

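The crops give these pixels:

| Point | Scene | Top |
|---|---|---|
| Knob | (286.4,161.1) | (436.6,258.9) |
| Bore mouth | (305.6,206.1) | (399.1,264.1) |
| Dome head centre | (402.9,337.1) | (223.9,228.1) |

I also have the flange corners in the top view.

```bash
cat > h.py <<'E'
import numpy as np,cv2
from plant import ctrl
def cam(n):
    c=ctrl.camera_info(n);R=cv2.Rodrigues(np.array(c["rvec"]))[0]
    return np.array(c["intrinsics"]),np.array([c["k1"],0,0,0,0]),R,np.array(c["tvec"])
def ray(c,p):
    K,d,R,t=c
    u=cv2.undistortPoints(np.array([[p]],float),K,d)[0,0]
    v=R.T@np.array([u[0],u[1],1]);return -R.T@t,v/np.linalg.norm(v)
def tri(obs):
    A=0;b=0;L=[ray(c,p) for c,p in obs]
    for o,v in L: M=np.eye(3)-np.outer(v,v);A=A+M;b=b+M@o
    x=np.linalg.solve(A,b);return x,[np.linalg.norm((np.eye(3)-np.outer(v,v))@(x-o)) for o,v in L]
def atz(c,p,z):
    o,v=ray(c,p);return o+v*(z-o[2])/v[2]
E
python3 - <<'E'
from h import *
np.set_printoptions(precision=4,suppress=True)
s,t=cam("scene"),cam("top")
for n,a,b in (("knob",(286.4,161.1),(436.6,258.9)),("bore",(305.6,206.1),(399.1,264.1)),("dome",(402.9,337.1),(223.9,228.1))):
    print(n,*tri([(s,a),(t,b)]))
C=[atz(t,(360+x/4-.4,230+(y-300)/4-.4),.012) for x,y in((42,355),(222,350),(234,562),(50,567))]
print(np.array(C),np.mean(C,0),[np.linalg.norm(C[i]-C[i-1]) for i in range(4)])
print("block edge",[atz(t,(180+(x-400)/4-.4,200+(y-300)/4-.4),.05) for x,y in((422,330),(800,405),(787,567))])
print("heads",[atz(t,(180+(x-400)/4-.4,200+(y-300)/4-.4),z) for x,y,z in((443,383,.125),(577,414,.12),(712,446,.12))])
E
```

```text
knob [ 0.5088 -0.1452  0.1394] [np.float64(0.00012447626801915363), np.float64(0.0001244762680189333)]
bore [ 0.5061 -0.0862  0.0799] [np.float64(0.0006234003169482539), np.float64(0.0006234003169483261)]
dome [0.5596 0.2477 0.112 ] [np.float64(0.00011660403967856412), np.float64(0.00011660403967862413)]
[[ 0.5563 -0.0365  0.012 ]
 [ 0.5616 -0.1294  0.012 ]
 [ 0.4528 -0.1353  0.012 ]
 [ 0.448  -0.0418  0.012 ]] [ 0.5047 -0.0858  0.012 ] [np.float64(0.10849575001693318), np.float64(0.0930481330166303), np.float64(0.10899059499386617), np.float64(0.09359557665464369)]
block edge [array([0.6128, 0.3395, 0.05  ]), array([0.5797, 0.1476, 0.05  ]), array([0.4986, 0.1507, 0.05  ])]
heads [array([0.5701, 0.309 , 0.125 ]), array([0.5582, 0.2463, 0.12  ]), array([0.5449, 0.1827, 0.12  ])]
```

Points agree with the geometry: knob to bore is 59 mm, and the holder yaw is about +3°. Heights read about 4 mm low. I'll move over the holder with the tool y along the holder's y, then refine with the wrist camera.

Emit:
{"fn": "nudge_tcp", "kwargs": {"plan": [0,0,0,0,0,-9.4,0,0,0,0,0,-9.4,0,0,0,0,0,-9.3,-0.018,-0.0525,-0.0035,0,0,0,-0.018,-0.0525,-0.0035,0,0,0,-0.018,-0.0525,-0.0035,0,0,0,-0.018,-0.0525,-0.0035,0,0,0,-0.018,-0.0525,-0.0035,0,0,0,-0.018,-0.0525,-0.0035,0,0,0,-0.018,-0.0525,-0.0035,0,0,0]}}

```text
clock: 1.35
ee_pos: [0.3782, 0.1369, 0.2257]
ee_rot: [[-0.998, -0.055, 0.0], [-0.055, 0.998, 0.0], [-0.0, 0.0, -1.0]]
contact_force: [0.8, -0.2, -0.7]
gripper_width: 0.085
grip_force: 0.0
```

Emit:
{"fn": "nudge_tcp", "kwargs": {"plan": [-0.018,-0.0525,-0.0035,0,0,0,-0.018,-0.0525,-0.0035,0,0,0,-0.018,-0.0525,-0.0035,0,0,0,-0.018,-0.0525,-0.0035,0,0,0,-0.018,-0.0525,-0.0035,0,0,0,0,0,0,0,0,0,0,0,0,0,0,0]}}

```text
clock: 2.22
ee_pos: [0.4816, -0.1182, 0.2426]
ee_rot: [[-0.999, -0.054, -0.002], [-0.054, 0.999, 0.001], [0.002, 0.001, -1.0]]
contact_force: [-1.3, -0.3, -0.7]
gripper_width: 0.0857
grip_force: 0.0
```

```bash
cat > wrist.py <<'E'
from h import *
import sys,pickle
c=cam("wrist");im=ctrl.capture("wrist")[...,::-1]
cv2.imwrite(f"pics/{sys.argv[1]}.png",im);pickle.dump(c,open(f"pics/{sys.argv[1]}.pkl","wb"))
s=ctrl.read_state();print(s["clock"],s["ee_pos"],s["ee_rot"].round(4).tolist(),"cam",-c[2].T@c[3],c[2][2])
for p in [(0.506,-.086,.085),(.509,-.145,.143)]: print(cv2.projectPoints(np.array([p]),cv2.Rodrigues(c[2])[0],c[3],c[0],c[1])[0].ravel())
E
python3 wrist.py w1
```

```text
2.275 [ 0.48155696 -0.11760782  0.24277703] [[-0.9985, -0.055, -0.0012], [-0.055, 0.9985, 0.0011], [0.0011, 0.0012, -1.0]] cam [ 0.4086728  -0.12231003  0.41615761] [ 0.28574626  0.01616551 -0.95816896]
[356.36053006 236.82451417]
[277.88519537 260.73301879]
```

View pics/w1.png

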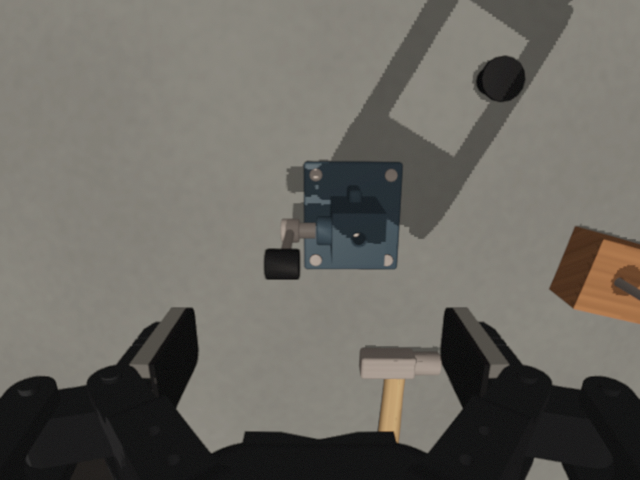

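The wrist view shows the bore at (358,236) and the knob at (282,264), within about 4 px of prediction. I'll move to above the knob for a second wrist view.

Emit:
{"fn": "nudge_tcp", "kwargs": {"plan": [-0.0135,-0.0133,0.021,0,0,0,-0.0135,-0.0133,0.021,0,0,0,0,0,0,0,0,0,0,0,0,0,0,0]}}

```text
clock: 2.78
ee_pos: [0.5103, -0.1425, 0.2019]
ee_rot: [[-0.998, -0.056, 0.0], [-0.056, 0.998, 0.0], [-0.0, 0.0, -1.0]]
contact_force: [-0.6, -0.2, 0.9]
gripper_width: 0.0855
grip_force: 0.0
```

```bash
python3 wrist.py w2; python3 - <<'E'
import cv2,numpy as np
a=cv2.imread("pics/w1.png")[205:295,240:400];b=cv2.imread("pics/w2.png")[170:290,240:440]
f=lambda i:cv2.resize(i,None,fx=4,fy=4,interpolation=cv2.INTER_CUBIC)
a=cv2.resize(a,(400,225),interpolation=cv2.INTER_CUBIC);b=cv2.resize(b,(600,360),interpolation=cv2.INTER_CUBIC)
o=np.zeros((590,600,3),np.uint8);o[:225,:400]=a;o[230:590]=b;cv2.imwrite("pics/crop2.png",o)
E
```

```text
2.825 [ 0.51052755 -0.14269848  0.2022477 ] [[-0.9984, -0.0559, 0.0009], [-0.0559, 0.9984, -0.0003], [-0.0009, -0.0004, -1.0]] cam [ 0.43711855 -0.14654503  0.37538724] [ 0.28734129  0.01569591 -0.95769965]
[398.55860788 216.27618453]
[314.78153084 239.93762085]
```

View pics/crop2.png

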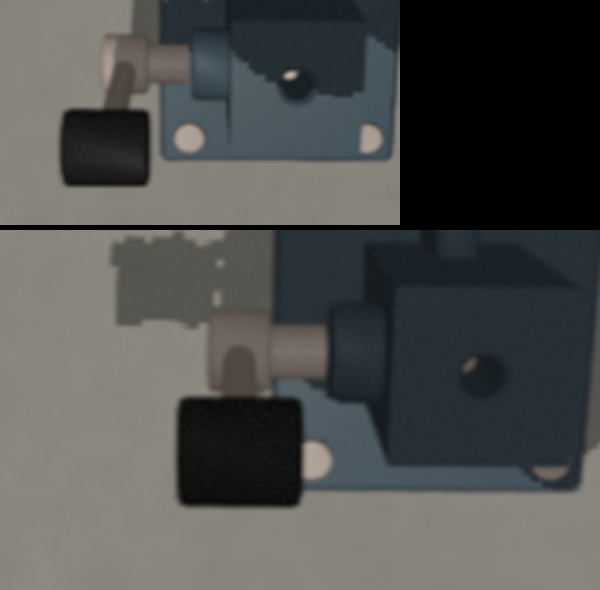

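The second view puts the knob at (319.7,243.7) and the bore at (400.7,218.0). In w1 they are at (281.9,263.5) and (358.5,237.9).

```bash
python3 - <<'E'
from h import *
import pickle
s,t=cam("scene"),cam("top");a,b=[pickle.load(open(f"pics/w{i}.pkl","rb")) for i in (1,2)]
for n,ps in (("knob",((281.9,263.5),(319.7,243.7),(286.4,161.1),(436.6,258.9))),("bore",((358.5,237.9),(400.7,218.0),(305.6,206.1),(399.1,264.1)))):
    o=list(zip((a,b,s,t),ps)); print(n,tri(o[:2]),tri(o),[atz(c,p,{"knob":.143,"bore":.085}[n]).round(4) for c,p in o])
E
```

```text
knob (array([ 0.510963  , -0.14210535,  0.14310377]), [np.float64(0.00013279855580080178), np.float64(0.0001327985558007247)]) (array([ 0.51021582, -0.1427715 ,  0.14230272]), [np.float64(0.0010336167763471081), np.float64(0.0013022894668694622), np.float64(0.000823512751043609), np.float64(0.0026498159759302587)]) [array([ 0.5109, -0.1422,  0.143 ]), array([ 0.5111, -0.142 ,  0.143 ]), array([ 0.5114, -0.1405,  0.143 ]), array([ 0.5081, -0.1444,  0.143 ])]
bore (array([ 0.50772788, -0.08380255,  0.08228926]), [np.float64(0.00010690345047829169), np.float64(0.00010690345047814962)]) (array([ 0.50709508, -0.08440994,  0.08235897]), [np.float64(0.0007210301605408268), np.float64(0.0009174040503910935), np.float64(0.0008071410165031596), np.float64(0.002093808967496854)]) [array([ 0.5068, -0.0842,  0.085 ]), array([ 0.5072, -0.0843,  0.085 ]), array([ 0.5097, -0.081 ,  0.085 ]), array([ 0.5049, -0.085 ,  0.085 ])]
```

Knob is at (0.511,-0.142,0.143), as expected. I'll descend and pinch its flat ends.

Emit:
{"fn": "nudge_tcp", "kwargs": {"plan": [0,0,0.01,0,0,0,0,0,0.02,0,0,0,0,0,0.025,0,0,0,0,0,0.024,0,0,0,0,0,0,0,0,0], "aperture": 0.05}}

```text
clock: 3.45
ee_pos: [0.509, -0.1427, 0.1206]
ee_rot: [[-0.998, -0.055, -0.004], [-0.055, 0.999, 0.002], [0.004, 0.002, -1.0]]
contact_force: [-0.3, 0.7, 1.0]
gripper_width: 0.0502
grip_force: 0.0
```

Emit:
{"fn": "nudge_tcp", "kwargs": {"plan": [0,0,0,0,0,0,0,0,0,0,0,0,0,0,0,0,0,0,0,0,0,0,0,0], "aperture": 0.015, "grip_force": 40}}

```text
clock: 3.95
ee_pos: [0.5118, -0.1439, 0.124]
ee_rot: [[-0.998, -0.055, 0.003], [-0.055, 0.999, -0.001], [-0.003, -0.001, -1.0]]
contact_force: [-0.1, 1.7, 4.9]
gripper_width: 0.0149
grip_force: 3.2
```

Emit:
{"fn": "nudge_tcp", "kwargs": {"plan": [-0.005,0,0,0,0,0,0,0,0,0,0,0]}}

```text
clock: 4.2
ee_pos: [0.5159, -0.1437, 0.1239]
ee_rot: [[-0.998, -0.055, 0.001], [-0.055, 0.998, -0.001], [-0.001, -0.001, -1.0]]
contact_force: [-2.8, 1.4, 8.1]
gripper_width: 0.0149
grip_force: 4.0
```

```bash
python3 wrist.py w3; python3 - <<'E'
import cv2
cv2.imwrite("pics/w3c.png",cv2.resize(cv2.imread("pics/w3.png")[150:450,160:480],(640,600)))
E
```

```text
4.25 [ 0.51585505 -0.14369008  0.12392629] [[-0.9985, -0.0549, 0.0011], [-0.0549, 0.9985, -0.001], [-0.0011, -0.0011, -1.0]] cam [ 0.44248815 -0.14747711  0.29733568] [ 0.28817676  0.01426932 -0.95747091]
[428.43684698 241.666688  ]
[316.58026557 284.92621897]
```

View pics/w3c.png

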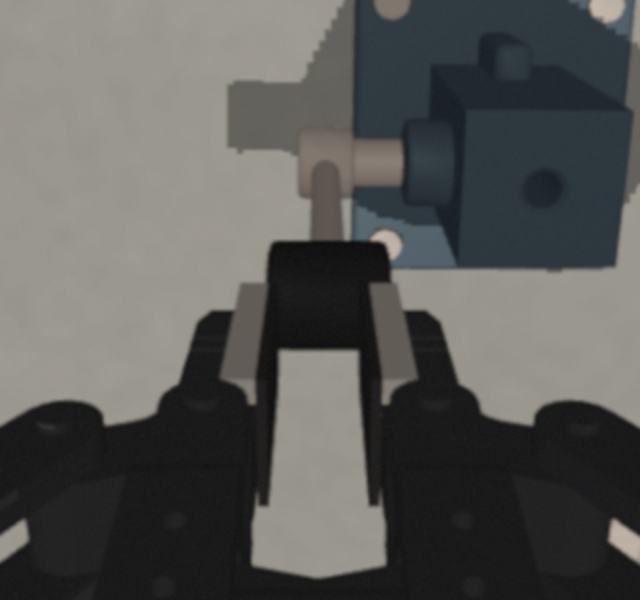

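The knob sits between the pads, but the grip is only 4 N. I'll close fully.

Emit:
{"fn": "nudge_tcp", "kwargs": {"plan": [0,0,0,0,0,0,0,0,0,0,0,0], "aperture": 0.0, "grip_force": 60}}

```text
clock: 4.5
ee_pos: [0.5166, -0.144, 0.1237]
ee_rot: [[-0.999, -0.055, 0.003], [-0.055, 0.999, -0.001], [-0.002, -0.002, -1.0]]
contact_force: [-0.8, 0.5, 7.3]
gripper_width: 0.0001
grip_force: 3.4
```

Emit:
{"fn": "nudge_tcp", "kwargs": {"plan": [-0.003,0,0,0,0,0,0,0,0,0,0,0]}}

```text
clock: 4.75
ee_pos: [0.5186, -0.1439, 0.1236]
ee_rot: [[-0.998, -0.055, 0.001], [-0.055, 0.998, -0.001], [-0.0, -0.001, -1.0]]
contact_force: [-2.7, -0.2, 7.8]
gripper_width: 0.0003
grip_force: 4.2
```

```bash
python3 wrist.py w4; python3 - <<'E'
import cv2,numpy as np
from plant import ctrl
a=cv2.resize(cv2.imread("pics/w4.png")[150:450,160:480],(400,375))
s=ctrl.capture("scene")[...,::-1];cv2.imwrite("pics/s4.png",s)
s=cv2.resize(s[85:235,230:390],(400,375),interpolation=cv2.INTER_CUBIC)
cv2.imwrite("pics/c4.png",np.hstack([a,s]))
E
```

```text
4.8 [ 0.51865034 -0.14384691  0.1235884 ] [[-0.9985, -0.0549, 0.0006], [-0.0549, 0.9985, -0.0014], [-0.0005, -0.0014, -1.0]] cam [ 0.44536555 -0.1475892   0.29706929] [ 0.28774916  0.01383146 -0.95760593]
[429.65023653 236.8499567 ]
[317.42017051 278.68837008]
```

View pics/c4.png

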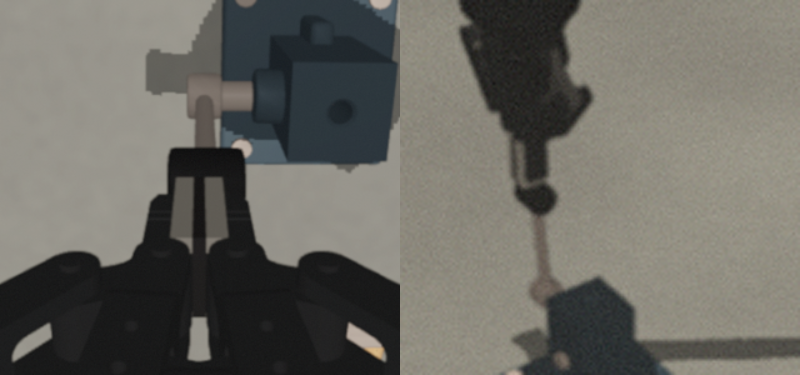

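```bash
python3 - <<'E'
from h import *
s=cam("scene")
for p in [(.5186,-.1438,.1236),(.5186,-.1438,.154),(.511,-.142,.143),(.519,-.142,.1426)]: print(p,cv2.projectPoints(np.array([p]),cv2.Rodrigues(s[2])[0],s[3],s[0],s[1])[0].ravel())
import pickle
c=pickle.load(open("pics/w4.pkl","rb"))
for p in [(.5186,-.1438,.1236),(.5186,-.1438,.154)]: print(p,cv2.projectPoints(np.array([p]),cv2.Rodrigues(c[2])[0],c[3],c[0],c[1])[0].ravel())
E
python3 - <<'E'
import cv2
cv2.imwrite("pics/s4c.png",cv2.resize(cv2.imread("pics/s4.png")[125:225,235:345],(770,700),interpolation=cv2.INTER_CUBIC)[:600])
E
```

```text
(0.5186, -0.1438, 0.1236) [282.21816296 170.93147949]
(0.5186, -0.1438, 0.154) [281.41935751 155.92165586]
(0.511, -0.142, 0.143) [286.15310542 160.61516317]
(0.519, -0.142, 0.1426) [282.02295712 162.18475973]
(0.5186, -0.1438, 0.1236) [319.19036293 282.09095086]
(0.5186, -0.1438, 0.154) [319.07913394 313.60318213]
```

View pics/s4c.png

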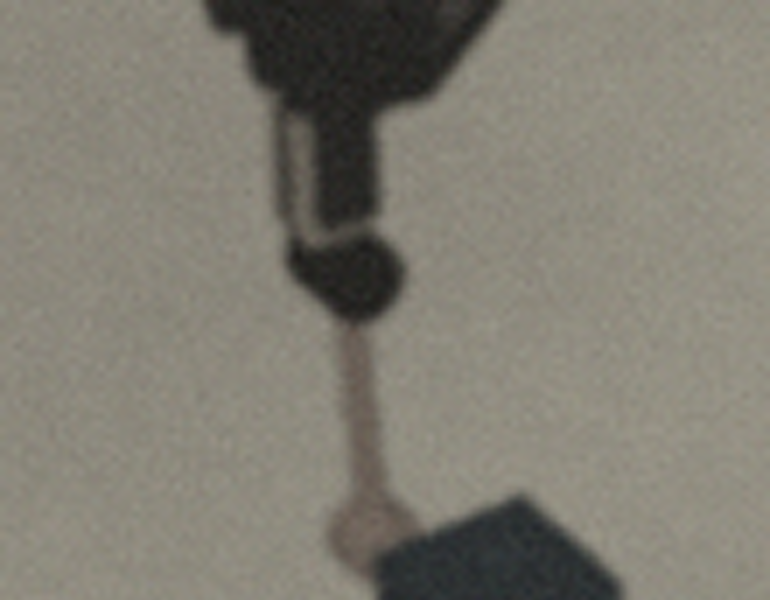

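```bash
python3 - <<'E'
from h import *
import pickle
def P(n,tcp,yaw,offs):
    c=pickle.load(open(f"pics/{n}.pkl","rb"));R=np.array([[-np.cos(yaw),-np.sin(yaw),0],[-np.sin(yaw),np.cos(yaw),0],[0,0,-1]])
    return cv2.projectPoints((np.array(tcp)+np.array(offs)@R.T),cv2.Rodrigues(c[2])[0],c[3],c[0],c[1])[0].reshape(-1,2).round(0).tolist(),c[0][0,0]
for dz in (0,-.013,-.03,-.045):
    print(dz,P("w1",(.4816,-.1176,.2428),.055,[[x,s*.0425,dz] for x in (.011,-.011) for s in(1,-1)]),P("w4",(.5186,-.1438,.1236),.055,[[x,0,dz] for x in (.011,-.011)])[0])
E
python3 -c "
from plant import ctrl
s=ctrl.read_state();print(s['joint_efforts'],s['q'])"
```

```text
0 ([[417.0, 259.0], [223.0, 259.0], [414.0, 304.0], [227.0, 305.0]], np.float64(421.3521559777406)) [[319.0, 259.0], [319.0, 305.0]]
-0.013 ([[424.0, 270.0], [217.0, 270.0], [420.0, 318.0], [221.0, 318.0]], np.float64(421.3521559777406)) [[319.0, 270.0], [319.0, 318.0]]
-0.03 ([[435.0, 286.0], [206.0, 286.0], [430.0, 338.0], [211.0, 339.0]], np.float64(421.3521559777406)) [[319.0, 286.0], [319.0, 339.0]]
-0.045 ([[447.0, 304.0], [195.0, 304.0], [440.0, 360.0], [201.0, 360.0]], np.float64(421.3521559777406)) [[319.0, 304.0], [319.0, 361.0]]
[ 4.29863362e-01 -4.04960632e+01 -2.53323752e+01  4.69677877e-01
 -1.09163817e+00 -9.44715248e-04] [-2.73428112e+01  1.73197623e+01  9.60125376e+01 -6.18913358e-02
  6.65974542e+01 -1.20459295e+02]
```

Both views show the true fingertips about 31 mm behind the reported TCP: they rest on the knob's top while the reading is z=0.124. I'll use that offset from here. Re-grasp: open, lift a little, go 31 mm lower, close.

Emit:
{"fn": "nudge_tcp", "kwargs": {"plan": [0,0,-0.008,0,0,0,0.006,0.001,0,0,0,0,0,0,0,0,0,0,0,0,0,0,0,0], "aperture": 0.055}}

```text
clock: 5.35
ee_pos: [0.5124, -0.1426, 0.13]
ee_rot: [[-0.999, -0.055, -0.0], [-0.055, 0.999, 0.0], [0.0, 0.0, -1.0]]
contact_force: [-0.1, -0.4, 0.1]
gripper_width: 0.0551
grip_force: 0.0
```

Emit:
{"fn": "nudge_tcp", "kwargs": {"plan": [0,0,0.012,0,0,0,0,0,0.012,0,0,0,0,0,0.012,0,0,0,0,0,0,0,0,0]}}

```text
clock: 5.85
ee_pos: [0.5115, -0.1421, 0.0925]
ee_rot: [[-0.999, -0.055, -0.003], [-0.055, 0.999, 0.001], [0.003, 0.002, -1.0]]
contact_force: [0.8, -0.2, 0.4]
gripper_width: 0.0549
grip_force: 0.0
```

Emit:
{"fn": "nudge_tcp", "kwargs": {"plan": [0,0,0,0,0,0,0,0,0,0,0,0,0,0,0,0,0,0,0,0,0,0,0,0], "aperture": 0.0, "grip_force": 40}}

```text
clock: 6.35
ee_pos: [0.5129, -0.1422, 0.0947]
ee_rot: [[-0.999, -0.055, 0.001], [-0.055, 0.999, 0.0], [-0.001, 0.0, -1.0]]
contact_force: [-0.5, 3.4, 3.3]
gripper_width: 0.0233
grip_force: 40.1
```

The knob is held (23 mm, 40 N). Now I'll feel for the free direction.

Emit:
{"fn": "nudge_tcp", "kwargs": {"plan": [-0.004,0,0,0,0,0,-0.004,0,0,0,0,0,0,0,0,0,0,0]}}

```text
clock: 6.72
ee_pos: [0.5183, -0.1418, 0.0941]
ee_rot: [[-0.998, -0.055, -0.005], [-0.055, 0.998, 0.001], [0.005, 0.001, -1.0]]
contact_force: [-6.3, 2.4, 6.8]
gripper_width: 0.0235
grip_force: 41.3
```

Emit:
{"fn": "nudge_tcp", "kwargs": {"plan": [-0.004,0,0,0,0,0,-0.004,0,0.0005,0,0,0,0,0,0,0,0,0]}}

```text
clock: 7.1
ee_pos: [0.5257, -0.1414, 0.093]
ee_rot: [[-0.998, -0.055, -0.006], [-0.055, 0.998, 0.001], [0.006, 0.001, -1.0]]
contact_force: [-6.0, 2.1, 3.6]
gripper_width: 0.0236
grip_force: 41.7
```

It moves freely towards +x at a steady 6 N, so positive opens it. I'll follow the arc.

Emit:
{"fn": "nudge_tcp", "kwargs": {"plan": [-0.0082,0,0.0021,0,0,0,-0.008,0,0.0029,0,0,0,-0.0077,0,0.0037,0,0,0,-0.0072,0,0.0044,0,0,0,-0.0068,0,0.0051,0,0,0]}}

```text
clock: 7.72
ee_pos: [0.5647, -0.1394, 0.0756]
ee_rot: [[-0.998, -0.055, -0.004], [-0.055, 0.998, 0.0], [0.004, 0.001, -1.0]]
contact_force: [-7.1, 2.5, 7.9]
gripper_width: 0.0233
grip_force: 43.1
```

Emit:
{"fn": "nudge_tcp", "kwargs": {"plan": [-0.0062,0,0.0058,0,0,0,-0.0056,0,0.0064,0,0,0,-0.0049,0,0.0069,0,0,0,-0.0042,0,0.0074,0,0,0,0,0,0,0,0,0]}}

```text
clock: 8.35
ee_pos: [0.5883, -0.1384, 0.0493]
ee_rot: [[-0.998, -0.055, 0.002], [-0.055, 0.998, -0.0], [-0.002, -0.0, -1.0]]
contact_force: [2.5, 2.7, 1.7]
gripper_width: 0.0233
grip_force: 41.4
```

Emit:
{"fn": "nudge_tcp", "kwargs": {"plan": [-0.002,0,0.005,0,0,0,-0.001,0,0.0035,0,0,0,0,0,0,0,0,0]}}

```text
clock: 8.72
ee_pos: [0.592, -0.1383, 0.0417]
ee_rot: [[-0.999, -0.055, 0.004], [-0.055, 0.999, -0.0], [-0.004, -0.001, -1.0]]
contact_force: [2.5, 5.0, 6.7]
gripper_width: 0.0232
grip_force: 40.6
```

```bash
python3 -c "
from h import *
s=cam('scene');t=cam('top')
for n in ('scene','top'): cv2.imwrite(f'pics/{n}5.png',ctrl.capture(n)[...,::-1])"
```

```text
(no output)
```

The lever is at about 1.2 rad. I'll release, lift, rotate so the fingers close across the stake row, and go to the dome.

Emit:
{"fn": "nudge_tcp", "kwargs": {"plan": [0,0,0,0,0,0,0,0,0,0,0,0,0,0,0,0,0,0], "aperture": 0.055}}

```text
clock: 9.2
ee_pos: [0.5899, -0.1387, 0.0401]
ee_rot: [[-0.999, -0.054, -0.001], [-0.054, 0.999, -0.0], [0.001, -0.0, -1.0]]
contact_force: [-0.2, 0.4, -0.7]
gripper_width: 0.0548
grip_force: 0.0
```

Emit:
{"fn": "nudge_tcp", "kwargs": {"plan": [0,0,-0.03,0,0,0,0,0,-0.06,0,0,0,0,0,-0.06,0,0,0], "aperture": 0.06}}

```text
clock: 9.57
ee_pos: [0.5897, -0.1385, 0.1915]
ee_rot: [[-0.999, -0.054, -0.002], [-0.054, 0.999, 0.0], [0.002, 0.0, -1.0]]
contact_force: [0.7, -0.4, -0.1]
gripper_width: 0.0598
grip_force: 0.0
```

Emit:
{"fn": "nudge_tcp", "kwargs": {"plan": [0,0,0,0,0,10.4,0,0,0,0,0,10.4,0,0,0,0,0,10.4,0,0,0,0,0,10.4,0,0,0,0,0,10.4,0,0,0,0,0,10.4,0,0,0,0,0,10.4,0,0,0,0,0,10.4,0,0,0,0,0,10.4,0,0,0,0,0,10.4]}}

```text
clock: 10.82
ee_pos: [0.59, -0.1386, 0.1902]
ee_rot: [[0.195, 0.981, -0.001], [0.981, -0.195, -0.0], [-0.0, -0.001, -1.0]]
contact_force: [-0.8, 0.9, -0.1]
gripper_width: 0.0601
grip_force: 0.0
```

Emit:
{"fn": "nudge_tcp", "kwargs": {"plan": [0.054,-0.0147,0,0,0,0,0.054,-0.0147,0,0,0,0,0.054,-0.0147,0,0,0,0,0.054,-0.0147,0,0,0,0,0.054,-0.0147,0,0,0,0,0,0,0,0,0,0,0,0,0,0,0,0]}}

```text
clock: 11.7
ee_pos: [0.5689, 0.1403, 0.1903]
ee_rot: [[0.188, 0.982, -0.0], [0.982, -0.188, -0.001], [-0.001, -0.0, -1.0]]
contact_force: [0.8, -0.6, -0.2]
gripper_width: 0.0602
grip_force: 0.0
```

```bash
python3 wrist.py w6
```

```text
11.75 [0.56911501 0.13958834 0.19032215] [[0.1891, 0.982, -0.0003], [0.982, -0.1891, -0.0008], [-0.0008, -0.0001, -1.0]] cam [0.58231972 0.2120985  0.36373057] [-0.05296205 -0.28277078 -0.95772423]
[296.89470253 480.79310569]
[312.57309895 585.18624418]
```

Emit:
{"fn": "nudge_tcp", "kwargs": {"plan": [0.052,-0.0147,0,0,0,0,0.052,-0.0147,0,0,0,0,0,0,0,0,0,0,0,0,0,0,0,0]}}

```text
clock: 12.25
ee_pos: [0.5602, 0.2467, 0.1903]
ee_rot: [[0.19, 0.982, -0.0], [0.982, -0.19, -0.001], [-0.001, -0.0, -1.0]]
contact_force: [-0.4, 0.1, -0.5]
gripper_width: 0.06
grip_force: 0.0
```

```bash
python3 wrist.py w7; python3 - <<'E'
import cv2,numpy as np
from h import *
import pickle
t=[cv2.resize(cv2.imread(f"pics/{n}.png"),(400,300),interpolation=cv2.INTER_AREA) for n in("w6","w7","scene5")]
t.append(cv2.resize(cv2.imread("pics/top5.png")[215:305,360:480],(400,300),interpolation=cv2.INTER_CUBIC))
cv2.imwrite("pics/m7.png",np.vstack([np.hstack(t[:2]),np.hstack(t[2:])]))
E
```

```text
12.3 [0.56027548 0.24632858 0.19033166] [[0.1905, 0.9817, -0.0002], [0.9817, -0.1905, -0.0009], [-0.0009, -0.0, -1.0]] cam [0.57371614 0.31849395 0.36370713] [-0.0534693 -0.2828011 -0.9576871]
[329.0518484  555.39198269]
[344.58993801 644.89395454]
```

View pics/m7.png

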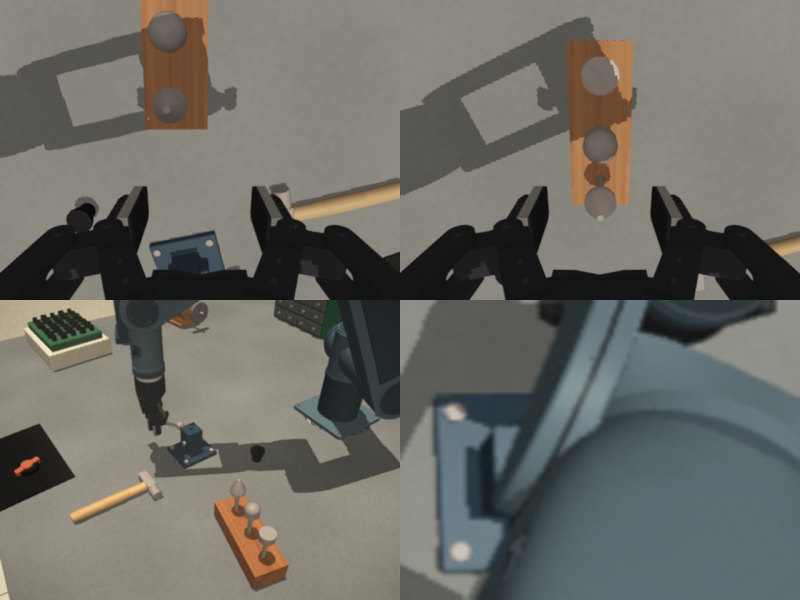

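In the montage, the dome head is in the middle hole at (267,51) in w6 and (320,232) in w7, full-size pixels. The lever stays tipped to +x. Next I'll fit the head silhouettes in code.

```bash
python3 - <<'E'
from h import *
import pickle
np.set_printoptions(precision=4,suppress=True)
ob=[]
for n,(u,v) in (("w6",(267,51)),("w7",(320,232))):
    im=cv2.imread(f"pics/{n}.png");s=cv2.cvtColor(im,cv2.COLOR_BGR2HSV)[...,1]
    m=((s<95)*255).astype(np.uint8);k=np.zeros_like(m);cv2.circle(k,(u,v),40,255,-1);m&=k
    m=cv2.morphologyEx(m,cv2.MORPH_OPEN,np.ones((13,13),np.uint8))
    q,l,st,ce=cv2.connectedComponentsWithStats(m);i=l[v,u];cn=cv2.findContours((l==i).astype(np.uint8),0,2)[0][0]
    e=cv2.minEnclosingCircle(cn);print(n,st[i],ce[i],e,cv2.fitEllipse(cn),s[v-45:v+46:6,u].tolist())
    ob.append((pickle.load(open(f"pics/{n}.pkl","rb")),e[0]))
print(tri(ob));[print(atz(c,p,.122)) for c,p in ob]
E
```

```text
w6 [ 237   18   62   66 3261] [267.7921  50.4204] ((267.5, 50.5), 33.860103607177734) ((267.8733825683594, 50.3726921081543), (61.23430252075195, 66.10807800292969), 152.9378662109375) [138, 137, 54, 38, 37, 40, 37, 36, 38, 37, 39, 39, 40, 128, 145, 147]
w7 [ 294  202   53   60 2600] [320.035  231.4685] ((320.0, 231.5), 30.31923484802246) ((320.0293273925781, 231.4453125), (54.16836929321289, 59.95431137084961), 176.45057678222656) [149, 149, 138, 38, 37, 41, 38, 35, 37, 36, 38, 40, 39, 146, 145, 146]
(array([0.5612, 0.2493, 0.1193]), [np.float64(7.82522979827465e-05), np.float64(7.825229798260296e-05)])
[0.5614 0.2489 0.122 ]
[0.5615 0.2501 0.122 ]
```

The dome head is at (0.5613,0.2495,0.119), which matches. I'll descend and grip the head.

Emit:
{"fn": "nudge_tcp", "kwargs": {"plan": [0.0032,0.0005,0,0,0,0,0,0,0.04,0,0,0,0,0,0.04,0,0,0,0,0,0.03,0,0,0,0,0,0.015,0,0,0,0,0,0,0,0,0], "aperture": 0.06}}

```text
clock: 13.05
ee_pos: [0.5606, 0.2507, 0.0648]
ee_rot: [[0.189, 0.982, -0.002], [0.982, -0.189, -0.0], [-0.001, -0.002, -1.0]]
contact_force: [-0.2, 0.1, 0.3]
gripper_width: 0.0604
grip_force: 0.0
```

Emit:
{"fn": "nudge_tcp", "kwargs": {"plan": [0,0,0,0,0,0,0,0,0,0,0,0,0,0,0,0,0,0,0,0,0,0,0,0], "aperture": 0.0, "grip_force": 70}}

```text
clock: 13.55
ee_pos: [0.562, 0.2517, 0.0672]
ee_rot: [[0.188, 0.982, 0.003], [0.982, -0.188, 0.001], [0.001, 0.003, -1.0]]
contact_force: [-0.3, -0.3, 6.9]
gripper_width: 0.0319
grip_force: 69.2
```

Emit:
{"fn": "nudge_tcp", "kwargs": {"plan": [0,0,-0.02,0,0,0,0,0,-0.04,0,0,0,0,0,-0.05,0,0,0,0,0,-0.05,0,0,0,0,0,0,0,0,0]}}

```text
clock: 14.18
ee_pos: [0.5632, 0.2521, 0.2306]
ee_rot: [[0.188, 0.982, 0.009], [0.982, -0.188, 0.002], [0.004, 0.009, -1.0]]
contact_force: [-0.4, -0.1, -2.2]
gripper_width: 0.0322
grip_force: 70.7
```

Emit:
{"fn": "nudge_tcp", "kwargs": {"plan": [-0.0423,0.0012,0,0,0,0,-0.0423,0.0012,0,0,0,0,-0.0423,0.0012,0,0,0,0,-0.0423,0.0012,0,0,0,0,-0.0423,0.0012,0,0,0,0,-0.0423,0.0012,0,0,0,0,-0.0423,0.0012,0,0,0,0,-0.0423,0.0012,0,0,0,0,0,0,0,0,0,0,0,0,0,0,0,0]}}

```text
clock: 15.42
ee_pos: [0.5057, -0.0823, 0.2243]
ee_rot: [[0.189, 0.982, -0.002], [0.982, -0.189, 0.001], [0.001, -0.002, -1.0]]
contact_force: [-0.5, -0.0, -2.6]
gripper_width: 0.0318
grip_force: 70.6
```

Emit:
{"fn": "nudge_tcp", "kwargs": {"plan": [0,0,0.03,0,0,0,0,0,0.03,0,0,0,0,0,0,0,0,0,0,0,0,0,0,0]}}

```text
clock: 15.92
ee_pos: [0.5071, -0.0822, 0.1663]
ee_rot: [[0.187, 0.982, 0.001], [0.982, -0.187, -0.0], [-0.0, 0.001, -1.0]]
contact_force: [-0.2, 0.1, -2.5]
gripper_width: 0.0319
grip_force: 70.5
```

```bash
python3 - <<'E'
from h import *
s=cam("scene")
im=ctrl.capture("scene")[...,::-1];cv2.imwrite("pics/s8.png",im);print(ctrl.read_state()["ee_pos"])
for z in (.085,.095,.1,.14): print(z,cv2.projectPoints(np.array([(.507,-.0842,z)]),cv2.Rodrigues(s[2])[0],s[3],s[0],s[1])[0].ravel())
E
```

```text
[ 0.50741736 -0.08249522  0.16677975]
0.085 [306.05167786 204.61580722]
0.095 [305.94285965 199.9084489 ]
0.1 [305.88798912 197.53153391]
0.14 [305.43768604 177.94101342]
```

Emit:
{"fn": "nudge_tcp", "kwargs": {"plan": [0,0,0.014,0,0,0,0,0,0,0,0,0,0,0,0,0,0,0]}}

```text
clock: 16.35
ee_pos: [0.5064, -0.0828, 0.1515]
ee_rot: [[0.189, 0.982, -0.0], [0.982, -0.189, 0.0], [0.0, -0.0, -1.0]]
contact_force: [-0.4, 0.1, -2.7]
gripper_width: 0.0318
grip_force: 70.6
```

```bash
python3 - <<'E'
from h import *
im=ctrl.capture("scene")[...,::-1];cv2.imwrite("pics/s9.png",im)
cv2.imwrite("pics/s9c.png",cv2.resize(im[145:220,265:345],(640,600),interpolation=cv2.INTER_CUBIC))
E
```

```text
(no output)
```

View pics/s9c.png

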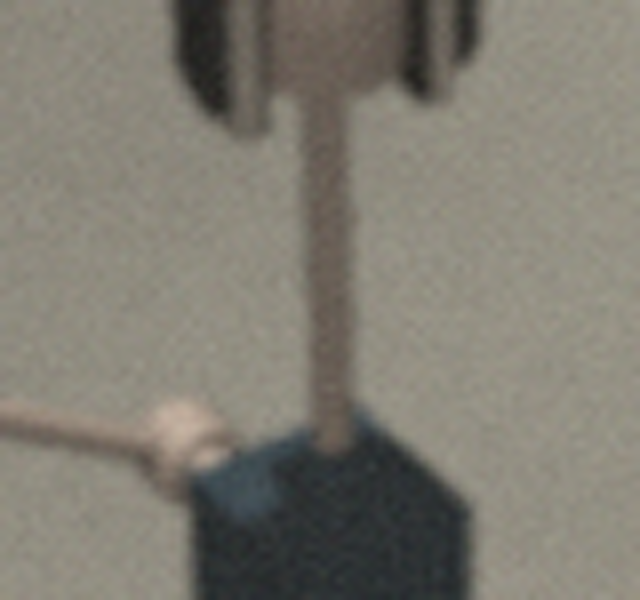

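The foot silhouette bottom is at (306.3,201.1) in scene pixels. I'll compare it with where it should be over the bore.

```bash
python3 - <<'E'
from h import *
s=cam("scene")
P=lambda p:cv2.projectPoints(np.array([p]),cv2.Rodrigues(s[2])[0],s[3],s[0],s[1])[0].ravel()
b=atz(s,(305.6,206.1),.085);fs=576/ (s[2]@b+s[3])[2]
tip=lambda x,y:P((x,y,.0943+.0045))+[0,.0045*fs]
t=tip(b[0],b[1]);J=np.array([tip(b[0]+.001,b[1])-t,tip(b[0],b[1]+.001)-t]).T
print(t,J,"offset mm",np.linalg.solve(J,np.array([306.3,201.1])-t))
# shank line fit in s9: darker/warm pixels vs background per row
im=cv2.imread("pics/s9.png").astype(int)
for r in range(160,200,5): print(r,(im[r,296:316].sum(1)//3).tolist())
E
```

```text
[305.44478082 202.23731418] [[-0.51439091  0.3017773 ]
 [ 0.18881565  0.30553965]] offset mm [-2.82291467 -1.97782426]
160 [99, 87, 97, 120, 134, 127, 114, 95, 92, 96, 94, 95, 112, 126, 132, 134, 129, 134, 136, 140]
165 [134, 134, 132, 136, 135, 133, 126, 103, 96, 92, 92, 100, 107, 128, 136, 137, 137, 133, 136, 136]
170 [133, 137, 137, 134, 138, 134, 118, 102, 90, 95, 98, 99, 108, 126, 135, 136, 140, 139, 139, 135]
175 [136, 139, 137, 135, 140, 135, 125, 109, 98, 91, 95, 97, 109, 128, 141, 136, 142, 145, 142, 135]
180 [133, 139, 131, 133, 145, 136, 124, 111, 95, 94, 95, 94, 112, 127, 135, 138, 139, 137, 136, 143]
185 [141, 138, 136, 135, 140, 135, 134, 121, 101, 89, 99, 93, 106, 116, 131, 135, 139, 142, 143, 137]
190 [141, 141, 143, 139, 144, 140, 138, 124, 101, 93, 93, 90, 104, 125, 136, 141, 140, 138, 143, 141]
195 [141, 139, 139, 137, 144, 139, 135, 120, 103, 94, 96, 93, 84, 102, 118, 135, 140, 144, 140, 144]
```

Both estimates say the foot is about 1–3 mm short in x and y. I'll correct by (1.8,1.2) mm and descend gently.

Emit:
{"fn": "nudge_tcp", "kwargs": {"plan": [0.0015,0.0015,0,0,0,0,0,0,0.005,0,0,0,0,0,0.004,0,0,0,0,0,0.004,0,0,0,0,0,0,0,0,0]}}

```text
clock: 17.02
ee_pos: [0.5078, -0.0815, 0.138]
ee_rot: [[0.189, 0.982, -0.001], [0.982, -0.189, 0.0], [0.0, -0.001, -1.0]]
contact_force: [0.3, -0.1, -2.6]
gripper_width: 0.0321
grip_force: 70.6
```

Emit:
{"fn": "nudge_tcp", "kwargs": {"plan": [0,0,0.004,0,0,0,0,0,0.004,0,0,0,0,0,0,0,0,0]}}

```text
clock: 17.4
ee_pos: [0.5079, -0.0814, 0.1301]
ee_rot: [[0.189, 0.982, -0.001], [0.982, -0.189, 0.0], [0.0, -0.001, -1.0]]
contact_force: [0.3, -0.3, -2.2]
gripper_width: 0.0318
grip_force: 70.6
```

The foot is in the bore without contact. I'll push on down past the screw and the plunger.

Emit:
{"fn": "nudge_tcp", "kwargs": {"plan": [0,0,0.006,0,0,0,0,0,0.006,0,0,0,0,0,0.006,0,0,0,0,0,0.005,0,0,0,0,0,0,0,0,0]}}

```text
clock: 18.02
ee_pos: [0.5079, -0.0815, 0.107]
ee_rot: [[0.189, 0.982, -0.001], [0.982, -0.189, 0.0], [0.0, -0.001, -1.0]]
contact_force: [0.1, 0.9, -2.0]
gripper_width: 0.0316
grip_force: 70.6
```

Emit:
{"fn": "nudge_tcp", "kwargs": {"plan": [0,0,0.006,0,0,0,0,0,0.006,0,0,0,0,0,0.006,0,0,0,0,0,0.006,0,0,0,0,0,0,0,0,0]}}

```text
clock: 18.65
ee_pos: [0.5078, -0.0814, 0.0826]
ee_rot: [[0.189, 0.982, -0.001], [0.982, -0.189, 0.001], [0.0, -0.001, -1.0]]
contact_force: [-1.0, -0.5, -5.7]
gripper_width: 0.0316
grip_force: 70.4
```

Emit:
{"fn": "nudge_tcp", "kwargs": {"plan": [0,0,0.004,0,0,0,0,0,0.003,0,0,0,0,0,0,0,0,0]}}

```text
clock: 19.02
ee_pos: [0.5083, -0.0817, 0.0772]
ee_rot: [[0.188, 0.982, 0.0], [0.982, -0.188, -0.0], [-0.0, 0.0, -1.0]]
contact_force: [-3.6, 0.0, 5.3]
gripper_width: 0.032
grip_force: 71.4
```

Emit:
{"fn": "nudge_tcp", "kwargs": {"plan": [0,0,0.003,0,0,0,0,0,0,0,0,0]}}

```text
clock: 19.27
ee_pos: [0.509, -0.0821, 0.0766]
ee_rot: [[0.188, 0.982, 0.002], [0.982, -0.188, -0.002], [-0.001, 0.003, -1.0]]
contact_force: [-7.6, 1.4, 22.3]
gripper_width: 0.032
grip_force: 73.0
```

Firm contact at z=0.0766 (22 N), and home was expected at 0.077. I'll release while pressing, then tap the dome's top with shut fingers to make sure it's seated.

Emit:
{"fn": "nudge_tcp", "kwargs": {"plan": [0,0,0,0,0,0,0,0,0,0,0,0,0,0,0,0,0,0], "aperture": 0.06}}

```text
clock: 19.65
ee_pos: [0.5085, -0.0816, 0.0734]
ee_rot: [[0.189, 0.982, 0.0], [0.982, -0.189, -0.0], [0.0, 0.0, -1.0]]
contact_force: [0.4, -0.1, -0.5]
gripper_width: 0.06
grip_force: 0.0
```

Emit:
{"fn": "nudge_tcp", "kwargs": {"plan": [0,0,-0.02,0,0,0,0,0,-0.04,0,0,0,0,0,0,0,0,0]}}

```text
clock: 20.02
ee_pos: [0.5106, -0.0825, 0.1362]
ee_rot: [[0.189, 0.982, 0.006], [0.982, -0.189, -0.002], [-0.001, 0.006, -1.0]]
contact_force: [0.3, 0.3, -0.3]
gripper_width: 0.0595
grip_force: 0.0
```

Emit:
{"fn": "nudge_tcp", "kwargs": {"plan": [0,0,0,0,0,0,0,0,0,0,0,0,0,0,0,0,0,0,0,0,0.009,0,0,0,0,0,0.003,0,0,0,0,0,0,0,0,0], "aperture": 0.0, "grip_force": 40}}

```text
clock: 20.78
ee_pos: [0.5078, -0.0814, 0.1209]
ee_rot: [[0.189, 0.982, -0.001], [0.982, -0.189, 0.0], [0.0, -0.001, -1.0]]
contact_force: [-0.6, 0.4, 0.1]
gripper_width: -0.0002
grip_force: 0.0
```

Emit:
{"fn": "nudge_tcp", "kwargs": {"plan": [0,0,0.003,0,0,0,0,0,0.002,0,0,0,0,0,0,0,0,0]}}

```text
clock: 21.15
ee_pos: [0.5081, -0.0815, 0.1164]
ee_rot: [[0.189, 0.982, -0.0], [0.982, -0.189, 0.0], [0.0, -0.0, -1.0]]
contact_force: [0.4, -0.9, -0.2]
gripper_width: 0.0002
grip_force: 0.0
```

Emit:
{"fn": "nudge_tcp", "kwargs": {"plan": [0,0,0.002,0,0,0,0,0,0,0,0,0]}}

```text
clock: 21.4
ee_pos: [0.5089, -0.0819, 0.1153]
ee_rot: [[0.189, 0.982, 0.002], [0.982, -0.189, -0.001], [-0.0, 0.002, -1.0]]
contact_force: [-1.0, 1.2, 3.9]
gripper_width: 0.0003
grip_force: 2.4
```

Contact came at 0.1155, exactly where a seated stake should be. I'll press a bit more to confirm it does not sink.

Emit:
{"fn": "nudge_tcp", "kwargs": {"plan": [0,0,0.002,0,0,0,0,0,0.001,0,0,0,0,0,0,0,0,0]}}

```text
clock: 21.78
ee_pos: [0.511, -0.0826, 0.1149]
ee_rot: [[0.189, 0.982, 0.007], [0.982, -0.189, -0.003], [-0.001, 0.007, -1.0]]
contact_force: [-1.2, -0.1, 17.3]
gripper_width: -0.0
grip_force: 8.8
```

Emit:
{"fn": "nudge_tcp", "kwargs": {"plan": [0,0,-0.025,0,0,0,0,0,-0.05,0,0,0,0,0,-0.02,0,0,0], "aperture": 0.055}}

```text
clock: 22.15
ee_pos: [0.5096, -0.0821, 0.2095]
ee_rot: [[0.188, 0.982, 0.004], [0.982, -0.188, -0.002], [-0.001, 0.005, -1.0]]
contact_force: [-0.0, 0.0, 0.1]
gripper_width: 0.0543
grip_force: 0.0
```

Emit:
{"fn": "nudge_tcp", "kwargs": {"plan": [0,0,0,0,0,-10.4,0,0,0,0,0,-10.4,0,0,0,0,0,-10.4,0,0,0,0,0,-10.4,0,0,0,0,0,-10.4,0,0,0,0,0,-10.4,0,0,0,0,0,-10.4,0,0,0,0,0,-10.4,0,0,0,0,0,-10.4,0,0,0,0,0,-10.4]}}

```text
clock: 23.4
ee_pos: [0.5082, -0.0816, 0.2065]
ee_rot: [[-0.998, -0.061, 0.0], [-0.061, 0.998, -0.0], [-0.0, -0.0, -1.0]]
contact_force: [0.4, 0.4, 0.2]
gripper_width: 0.0548
grip_force: 0.0
```

Seated (17 N, no sinking). Now back to the knob.

Emit:
{"fn": "nudge_tcp", "kwargs": {"plan": [-0.04,-0.031,0,0,0,0,-0.0384,-0.0308,0,0,0,0,0,0,0,0,0,0,0,0,0.05,0,0,0,0,0,0.05,0,0,0,0,0,0.045,0,0,0,0,0,0.018,0,0,0,0,0,0,0,0,0,0,0,0,0,0,0]}}

```text
clock: 24.52
ee_pos: [0.5913, -0.1395, 0.0456]
ee_rot: [[-0.998, -0.055, 0.003], [-0.055, 0.999, -0.001], [-0.003, -0.002, -1.0]]
contact_force: [0.9, -0.3, 0.1]
gripper_width: 0.0549
grip_force: 0.0
```

Emit:
{"fn": "nudge_tcp", "kwargs": {"plan": [0,0,0,0,0,0,0,0,0,0,0,0,0,0,0,0,0,0,0,0,0,0,0,0], "aperture": 0.0, "grip_force": 50}}

```text
clock: 25.02
ee_pos: [0.591, -0.1384, 0.045]
ee_rot: [[-0.998, -0.055, 0.003], [-0.055, 0.998, 0.0], [-0.003, 0.0, -1.0]]
contact_force: [1.2, 4.5, 6.4]
gripper_width: 0.0235
grip_force: 48.8
```

Emit:
{"fn": "nudge_tcp", "kwargs": {"plan": [0.0035,0,-0.0078,0,0,0,0.0042,0,-0.0074,0,0,0,0.0049,0,-0.0069,0,0,0,0,0,0,0,0,0]}}

```text
clock: 25.52
ee_pos: [0.5769, -0.1391, 0.0649]
ee_rot: [[-0.999, -0.054, -0.001], [-0.054, 0.999, 0.001], [0.001, 0.001, -1.0]]
contact_force: [1.5, 2.3, -7.5]
gripper_width: 0.0232
grip_force: 51.4
```

Emit:
{"fn": "nudge_tcp", "kwargs": {"plan": [0.0056,0,-0.0064,0,0,0,0.0031,0,-0.003,0,0,0,0,0,0,0,0,0]}}

```text
clock: 25.9
ee_pos: [0.5682, -0.1397, 0.0738]
ee_rot: [[-0.999, -0.054, -0.001], [-0.054, 0.999, 0.001], [0.001, 0.001, -1.0]]
contact_force: [3.6, 1.6, -14.0]
gripper_width: 0.0231
grip_force: 50.5
```

The push is rising. I'll carry on.

Emit:
{"fn": "nudge_tcp", "kwargs": {"plan": [0.004,0,-0.0015,0,0,0,0.0045,0,-0.002,0,0,0,0,0,0,0,0,0]}}

```text
clock: 26.28
ee_pos: [0.5621, -0.1404, 0.0788]
ee_rot: [[-0.999, -0.054, 0.004], [-0.054, 0.999, 0.0], [-0.004, 0.0, -1.0]]
contact_force: [7.2, 3.4, -10.4]
gripper_width: 0.0233
grip_force: 50.4
```

Emit:
{"fn": "nudge_tcp", "kwargs": {"plan": [0.004,0,-0.002,0,0,0,0,0,0,0,0,0]}}

```text
clock: 26.52
ee_pos: [0.5589, -0.1407, 0.0811]
ee_rot: [[-0.999, -0.054, 0.006], [-0.054, 0.999, 0.0], [-0.006, -0.0, -1.0]]
contact_force: [9.6, 3.9, -9.2]
gripper_width: 0.023
grip_force: 50.6
```

Emit:
{"fn": "nudge_tcp", "kwargs": {"plan": [0.004,0,-0.0025,0,0,0,0.004,0,-0.0022,0,0,0,0,0,0,0,0,0,0,0,0,0,0,0]}}

```text
clock: 27.02
ee_pos: [0.5512, -0.1414, 0.0859]
ee_rot: [[-0.999, -0.054, 0.006], [-0.054, 0.999, -0.0], [-0.006, -0.001, -1.0]]
contact_force: [10.8, 2.7, -11.2]
gripper_width: 0.0229
grip_force: 50.4
```

Emit:
{"fn": "nudge_tcp", "kwargs": {"plan": [0.004,0,-0.0018,0,0,0,0,0,0,0,0,0]}}

```text
clock: 27.28
ee_pos: [0.5477, -0.1417, 0.0878]
ee_rot: [[-0.999, -0.054, 0.007], [-0.054, 0.999, -0.001], [-0.007, -0.001, -1.0]]
contact_force: [12.1, 3.0, -11.6]
gripper_width: 0.0229
grip_force: 50.5
```

Emit:
{"fn": "nudge_tcp", "kwargs": {"plan": [0,0,0,0,0,0,0,0,0,0,0,0,0,0,0,0,0,0], "aperture": 0.055}}

```text
clock: 27.65
ee_pos: [0.544, -0.1419, 0.0876]
ee_rot: [[-0.999, -0.055, 0.0], [-0.055, 0.999, -0.001], [-0.0, -0.001, -1.0]]
contact_force: [-0.1, 0.2, 0.6]
gripper_width: 0.0552
grip_force: 0.0
```

Emit:
{"fn": "nudge_tcp", "kwargs": {"plan": [0,0,-0.02,0,0,0,0,0,-0.04,0,0,0,0,0,-0.05,0,0,0,0.0,-0.05,-0.02,0,0,0,0,0,0,0,0,0,0,0,0,0,0,0]}}

```text
clock: 28.4
ee_pos: [0.5462, -0.1912, 0.2165]
ee_rot: [[-0.999, -0.054, -0.001], [-0.054, 0.999, 0.001], [0.001, 0.001, -1.0]]
contact_force: [-0.8, -0.5, -0.3]
gripper_width: 0.0551
grip_force: 0.0
```

```bash
python3 wrist.py w10; python3 -c "
from h import *
for n in ('scene','top'): cv2.imwrite(f'pics/{n}10.png',ctrl.capture(n)[...,::-1])"
```

```text
28.45 [ 0.54608651 -0.19064123  0.21615961] [[-0.9985, -0.0545, -0.0017], [-0.0545, 0.9985, 0.0013], [0.0017, 0.0014, -1.0]] cam [ 0.47319934 -0.19524709  0.3900873 ] [ 0.28623066  0.01575722 -0.95803117]
[465.45833105 167.56051619]
[400.32260107 179.07249187]
```

I have no picture views left, so I'll check the result numerically: lever angle from the knob's dark blob, and the dome head's position.

```bash
python3 - <<'E'
from h import *
import pickle
c=pickle.load(open("pics/w10.pkl","rb"));im=cv2.imread("pics/w10.png")
P=lambda p:cv2.projectPoints(np.array([p]),cv2.Rodrigues(c[2])[0],c[3],c[0],c[1])[0].ravel()
for th in (.3,.5,.6,.7,.8,.9): print(th,P((.5102+.085*np.sin(th),-.142+.0047*np.sin(th),.058+.085*np.cos(th))))
u,v=P((.5102+.085*np.sin(.6),-.14,.128)).astype(int)
m=(im.max(2)<45).astype(np.uint8);w=np.zeros_like(m);w[v-60:v+60,u-50:u+50]=1;m&=w
q,l,st,ce=cv2.connectedComponentsWithStats(m);[print(st[i],ce[i]) for i in range(1,q) if st[i][4]>200]
hsv=cv2.cvtColor(im,cv2.COLOR_BGR2HSV);u,v=P((.507,-.0842,.13)).astype(int);print("dome pred",u,v)
m=((hsv[...,2]>75)&(hsv[...,1]<60)&(im[...,2].astype(int)-im[...,0]>8)).astype(np.uint8);w=np.zeros_like(m);w[max(v-50,0):v+50,u-50:u+50]=1
q,l,st,ce=cv2.connectedComponentsWithStats(m&w);[print(st[i],ce[i]) for i in range(1,q) if st[i][4]>300]
print(im[v,u],ctrl.read_state()["clock"])
E
```

```text
0.3 [401.73364786 220.86874233]
0.5 [398.48288582 241.87984351]
0.6 [396.67838337 250.38896242]
0.7 [394.80615939 257.49463742]
0.8 [392.90106237 263.19084559]
0.9 [390.99381899 267.5024158 ]
[ 377  243   37   31 1091] [394.93583868 258.45187901]
dome pred 491 178
[ 443  128   98  100 6112] [507.04188482 184.03730366]
[158 168 181] 28.55
```

The knob shows the lever at about 0.7 rad after springing back, so it reached about 0.6. That is marginal, so I'll re-grip and tighten a little more.

Emit:
{"fn": "nudge_tcp", "kwargs": {"plan": [-0.0218,0.0509,0,0,0,0,0,0,0,0,0,0,0,0,0.05,0,0,0,0,0,0.05,0,0,0,0,0,0.03,0,0,0,0,0,0.012,0,0,0,0,0,0,0,0,0,0,0,0,0,0,0]}}

```text
clock: 29.55
ee_pos: [0.5669, -0.1399, 0.0765]
ee_rot: [[-0.998, -0.055, 0.002], [-0.055, 0.999, -0.001], [-0.002, -0.001, -1.0]]
contact_force: [-0.2, 0.2, 0.2]
gripper_width: 0.0548
grip_force: 0.0
```

Emit:
{"fn": "nudge_tcp", "kwargs": {"plan": [0,0,0,0,0,0,0,0,0,0,0,0,0,0,0,0,0,0,0,0,0,0,0,0], "aperture": 0.0, "grip_force": 70}}

```text
clock: 30.05
ee_pos: [0.5668, -0.1396, 0.0761]
ee_rot: [[-0.999, -0.055, 0.002], [-0.055, 0.999, -0.001], [-0.002, -0.001, -1.0]]
contact_force: [1.2, 1.4, 4.9]
gripper_width: 0.0227
grip_force: 70.2
```

Emit:
{"fn": "nudge_tcp", "kwargs": {"plan": [0.004,0,-0.003,0,0,0,0.004,0,-0.003,0,0,0,0.004,0,-0.0025,0,0,0,0,0,0,0,0,0]}}

```text
clock: 30.55
ee_pos: [0.5557, -0.1405, 0.0833]
ee_rot: [[-0.999, -0.053, 0.004], [-0.053, 0.999, -0.0], [-0.004, -0.001, -1.0]]
contact_force: [5.8, -0.3, -5.1]
gripper_width: 0.0225
grip_force: 69.6
```

Emit:
{"fn": "nudge_tcp", "kwargs": {"plan": [0.0045,0,-0.0022,0,0,0,0.0045,0,-0.002,0,0,0,0,0,0,0,0,0]}}

```text
clock: 30.92
ee_pos: [0.5462, -0.1411, 0.0876]
ee_rot: [[-0.999, -0.053, 0.003], [-0.053, 0.999, -0.001], [-0.003, -0.001, -1.0]]
contact_force: [5.8, -0.6, -4.3]
gripper_width: 0.0219
grip_force: 69.0
```

Emit:
{"fn": "nudge_tcp", "kwargs": {"plan": [0.0045,0,-0.0018,0,0,0,0.003,0,-0.001,0,0,0,0,0,0,0,0,0]}}

```text
clock: 31.3
ee_pos: [0.5395, -0.1417, 0.0901]
ee_rot: [[-0.998, -0.056, 0.004], [-0.056, 0.998, -0.001], [-0.004, -0.002, -1.0]]
contact_force: [9.4, -1.5, -6.8]
gripper_width: 0.0208
grip_force: 69.0
```

The opening shrank, so the pads are slipping off the knob. I'll release, look at where the knob is, and then push its side with shut fingers.

```bash
cat > knob.py <<'E'
from h import *
import sys
c=cam("wrist");im=ctrl.capture("wrist")[...,::-1]
cv2.imwrite(f"pics/{sys.argv[1]}.png",im)
P=lambda p:cv2.projectPoints(np.array([p]),cv2.Rodrigues(c[2])[0],c[3],c[0],c[1])[0].ravel()
K=lambda th:(.5102+.085*np.sin(th),-.142+.0047*np.sin(th),.058+.085*np.cos(th))
u,v=P(K(.6)).astype(int)
m=(im.max(2)<45).astype(np.uint8);w=np.zeros_like(m);w[v-60:v+60,u-45:u+45]=1
q,l,st,ce=cv2.connectedComponentsWithStats(m&w)
for i in range(1,q):
    if st[i][4]>300:
        g=np.linspace(.1,1.2,221);e=[np.hypot(*(P(K(t))-ce[i])) for t in g];print(st[i],ce[i],"theta",g[np.argmin(e)],"err px",min(e))
print(ctrl.read_state()["ee_pos"],ctrl.read_state()["clock"])
E
```

Emit:
{"fn": "nudge_tcp", "kwargs": {"plan": [0,0,0,0,0,0,0,0,0,0,0,0,0,0,0,0,0,0], "aperture": 0.055}}

```text
clock: 31.68
ee_pos: [0.5371, -0.1409, 0.0906]
ee_rot: [[-0.999, -0.055, -0.0], [-0.055, 0.999, 0.0], [0.0, 0.0, -1.0]]
contact_force: [0.5, 0.0, 0.1]
gripper_width: 0.0546
grip_force: 0.0
```

Emit:
{"fn": "nudge_tcp", "kwargs": {"plan": [0,0,-0.02,0,0,0,0,0,-0.05,0,0,0,0,0,-0.058,0,0,0,0.0,-0.05,0,0,0,0,0,0,0,0,0,0,0,0,0,0,0,0]}}

```text
clock: 32.42
ee_pos: [0.5395, -0.1905, 0.2179]
ee_rot: [[-0.999, -0.054, -0.001], [-0.054, 0.999, 0.001], [0.001, 0.001, -1.0]]
contact_force: [-0.0, 1.1, 0.6]
gripper_width: 0.0556
grip_force: 0.0
```

```bash
python3 knob.py w11
```

```text
[ 374  252   38   31 1110] [392.38378378 267.05045045] theta 0.7149999999999999 err px 0.30673793414524025
[ 0.53955339 -0.1901287   0.21785043] 32.475
```

The lever angle measures 0.715 (0.3 px fit). I'll put shut fingers on the knob's +x side and push towards -x.

Emit:
{"fn": "nudge_tcp", "kwargs": {"plan": [-0.0306,0.0243,0,0,0,0,-0.0306,0.0243,0,0,0,0,0,0,0,0,0,0,0,0,0,0,0,0], "aperture": 0.0, "grip_force": 60}}

```text
clock: 32.98
ee_pos: [0.598, -0.1382, 0.2179]
ee_rot: [[-0.998, -0.056, -0.002], [-0.056, 0.998, 0.0], [0.002, 0.0, -1.0]]
contact_force: [0.5, -0.6, -0.3]
gripper_width: 0.0
grip_force: 0.0
```

Emit:
{"fn": "nudge_tcp", "kwargs": {"plan": [0,0,0.05,0,0,0,0,0,0.05,0,0,0,0,0,0.035,0,0,0,0,0,0.013,0,0,0,0,0,0,0,0,0]}}

```text
clock: 33.6
ee_pos: [0.5981, -0.1394, 0.0704]
ee_rot: [[-0.999, -0.054, -0.001], [-0.054, 0.999, 0.0], [0.001, 0.0, -1.0]]
contact_force: [0.1, 0.4, 0.5]
gripper_width: -0.0002
grip_force: 0.0
```

Emit:
{"fn": "nudge_tcp", "kwargs": {"plan": [0.005,0,0,0,0,0,0.004,0,0,0,0,0,0,0,0,0,0,0]}}

```text
clock: 33.98
ee_pos: [0.5897, -0.1397, 0.0716]
ee_rot: [[-0.999, -0.054, 0.001], [-0.054, 0.999, -0.001], [-0.001, -0.001, -1.0]]
contact_force: [0.7, 0.6, -0.5]
gripper_width: -0.0001
grip_force: 0.0
```

Emit:
{"fn": "nudge_tcp", "kwargs": {"plan": [0.004,0,0,0,0,0,0.004,0,0,0,0,0,0,0,0,0,0,0]}}

```text
clock: 34.35
ee_pos: [0.5878, -0.1403, 0.0734]
ee_rot: [[-0.998, -0.054, 0.013], [-0.054, 0.999, -0.002], [-0.013, -0.003, -1.0]]
contact_force: [13.3, 2.5, 1.5]
gripper_width: -0.0002
grip_force: 6.6
```

Emit:
{"fn": "nudge_tcp", "kwargs": {"plan": [0.004,0,0,0,0,0,0.003,0,0,0,0,0,0,0,0,0,0,0]}}

```text
clock: 34.72
ee_pos: [0.5853, -0.1409, 0.076]
ee_rot: [[-0.998, -0.054, 0.023], [-0.054, 0.999, -0.003], [-0.023, -0.005, -1.0]]
contact_force: [21.1, 6.3, 8.2]
gripper_width: -0.0002
grip_force: 10.5
```

Emit:
{"fn": "nudge_tcp", "kwargs": {"plan": [0.003,0,0,0,0,0,0.003,0,0,0,0,0,0,0,0,0,0,0]}}

```text
clock: 35.1
ee_pos: [0.5818, -0.1424, 0.0775]
ee_rot: [[-0.998, -0.054, 0.028], [-0.054, 0.999, -0.006], [-0.028, -0.008, -1.0]]
contact_force: [25.2, 2.7, 10.1]
gripper_width: 0.0
grip_force: 12.8
```

Emit:
{"fn": "nudge_tcp", "kwargs": {"plan": [0.002,0,-0.004,0,0,0,0.002,0,-0.004,0,0,0,0,0,0,0,0,0]}}

```text
clock: 35.48
ee_pos: [0.5736, -0.1426, 0.0827]
ee_rot: [[-0.998, -0.054, 0.019], [-0.054, 0.999, -0.005], [-0.019, -0.006, -1.0]]
contact_force: [18.3, 2.5, 1.9]
gripper_width: -0.0004
grip_force: 9.1
```

Emit:
{"fn": "nudge_tcp", "kwargs": {"plan": [0.003,0,-0.003,0,0,0,0.002,0,-0.002,0,0,0,0,0,0,0,0,0]}}

```text
clock: 35.85
ee_pos: [0.5665, -0.1424, 0.0861]
ee_rot: [[-0.998, -0.054, 0.014], [-0.054, 0.999, -0.003], [-0.014, -0.004, -1.0]]
contact_force: [15.3, -0.0, -1.9]
gripper_width: -0.0001
grip_force: 7.7
```

The lever is now around 0.4 with about 15 N along the arc. I'll back off and measure.

Emit:
{"fn": "nudge_tcp", "kwargs": {"plan": [-0.015,0,0,0,0,0,-0.02,0,0,0,0,0,0,0,-0.05,0,0,0,0,0,-0.06,0,0,0,0.0306,-0.025,-0.02,0,0,0,0.0306,-0.025,0,0,0,0,0,0,0,0,0,0,0,0,0,0,0,0], "aperture": 0.055}}

```text
clock: 36.85
ee_pos: [0.5363, -0.1922, 0.2134]
ee_rot: [[-0.999, -0.054, -0.0], [-0.054, 0.999, 0.001], [0.0, 0.001, -1.0]]
contact_force: [-0.7, -0.2, -0.4]
gripper_width: 0.055
grip_force: 0.0
```

```bash
python3 knob.py w12
```

```text
[ 377  258   38   32 1115] [395.46188341 273.42421525] theta 0.7099999999999999 err px 0.08970097383464207
[395 297  20  29 369] [402.21409214 313.87533875] theta 1.085 err px 31.36510133276552
[ 0.53655126 -0.19196689  0.21322796] 36.9
```

The lever always settles at 0.71. That is where a clamp spring reaching about 10 N at 0.6 rad balances the 6 N friction, so the screw is biting on the shank, and the last push went well past 10 N. The arm is clear, so I'm handing in.

```bash
python3 -c "
from plant import ctrl
print(ctrl.hand_in())"
```

```text
the job is handed in; nothing more can be done
None
```

The domed stake is in the holder with its foot on the bottom of the bore and the screw clamped on the shank. The lever opened towards +x, and the last tightening push was about 15 N along the arc. It sprang back to about 0.71 rad. I did not re-check the stake's height after clamping. The job was handed in at about 37 s, and no verdict came back.

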